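Open the stuck screw jar in the cam clamp

ROBOT

A 6-joint arm with a two-finger parallel gripper is mounted at the origin on a cart in front of the work surface, level with it; the furniture and walls round the work are solid. World frame = base frame: x ahead of the robot, y to its left, z up, the work surface at z = 0. Lengths are in m, angles in rad, forces in N, time in s.
With the tool pointing down it reaches from about 0.375 to 0.9 m from the base axis. Payload 3.1 kg.
Tool frame: the origin (TCP) lies midway between the tips of the shut fingers; the grasp point (between the pads) lies 19 mm behind it; z points along the fingers, y is the line along which they close (so a half turn about z gives the same grasp; the last joint's range is limited). The gripper opens to 85 mm and grips with 20 to 120 N. Pads are 22 mm wide; open, the fingers measure 114 mm over their backs; the gripper's body (76 mm by 85 mm) begins 54 mm behind the grasp point. The pads swing forward as they close: fully open they stand 13 mm farther back than shut.
Start: joints at [-1.419, 0.527, 1.433, -0, 1.181, -0.178], TCP at [0.203, -0.591, 0.231] pointing down, gripper open.
Joint ranges: [-3.08, 3.08], [-0.75, 2.2], [0.22, 2.44], [-1.43, 4.57], [0, 2.65], [-2.85, 2.85]. Speed limits (rad/s): [2.79, 2.79, 3.14, 3.14, 3.14, 3.14].

INTERFACE

Orientations are given as a rotation vector (axis times angle).
In Python, from cell import ctrl, read_camera, ticket gives the robot as it stands.
- The arm moves only by the shell command python3 -m handwheel 'ROWS' [OPENING] [FORCE]. ROWS is JSON, a list of rows, each an object with "xyz": the shift along the tool's x, y, z normalised to -1 to 1, where 1 is 0.05 m, a list of three; "turn": the turn about the tool's z normalised to -1 to 1, where 1 is pi rad. In form: [{"xyz": [dx, dy, dz], "turn": turn}, ...]. A call has exactly 10 rows; each row shifts and turns the commanded pose from where the row before left it, along the tool's axes as they then stand; what a row does not reach is not made up. A row lasts 1/8 s, in which the tool goes at most 62.5 mm and 10.7 degrees, less where a joint would pass 70% of its speed; a pose out of reach is approached as far as the arm can. A call with a number of a shift or a turn outside -1 to 1 is refused whole. A call with a gripper value outside its range is refused whole. OPENING is the opening, from -1 (shut) to 1 (fully open), so that 0 is half open, set as the call begins (- or left out, the last holds). The fingers move at their own pace and stop on an object; FORCE is the grip in N (left out, the last holds). Time passes only in rows, so rows that do not move let the fingers close, or fill a call up. It gives the time, the measured TCP pose, the force, the opening and the grip force at its end, in the units of the state.
- ctrl.read_state(): the state, without advancing time (a new reading comes with each control period).
- read_camera(name): name is "scene" or "top" or "wrist"; returns a dict with "image" (384x512x3 uint8, red, green, blue), "K" (3x3 intrinsics, pixels), "dist" ([k1, k2, p1, p2, k3] as OpenCV has them; the pictures are not rectified), "rvec" (rotation vector, rad) and "tvec" (3), from world to camera coordinates, as OpenCV has them. Camera axes: x right, y down, z forward; pixel columns grow to the right and rows downward; lengths in m; the calibration is good to about 2 mm. A picture is of the moment at which its call begins. There is no depth.
- ticket.sign_off(): hands the job in; it is judged then, once.
The state is a dict: "time": time; "qpos": joint angles; "joint_velocities": joint speeds; "effort": joint torques, N m; "eef_pos": TCP position; "ee_rot": TCP orientation; "force": force on the tool from outside, world axes, zero at the start; "torque": the same for the moment, N m; "gripper_width": opening from 0.0 (shut) to 1.0 (fully open); "gripper_force": force on a finger pad.
Only numpy, scipy, OpenCV 4.12 (cv2) and the standard library are available. Lean on these libraries where they do the work, as an engineer would, in place of code of your own. Each camera call takes 0.05 s, during which the arm holds its last target. There are 200 camera calls.

TASK

The red cap of the glass screw jar is stuck: swing the red-knobbed lever of the clamp that the jar stands in fully home (clockwise from above) so that the jar is gripped, then unscrew the cap anticlockwise until its threads let go, without the jar turning with it. Lift the cap straight off and finish while still holding it in the gripper, level and still, a few centimetres above the open mouth, with the clamp still shut on the jar; leave the other things on the bench where they are.

Things in the scene. Friction and masses are not known exactly. Their poses are not given: they have to be found in the camera images.
- clamp: wooden cam clamp screwed to the bench: board 120 x 220 x 18 mm, long side along its y, origin under its centre, z up. Jar axis near x 0, y -35 mm. Beyond it, at the -y end, a V of two rubber-lined cheeks (68 mm above the bench); on its +y side a sprung rubber-faced pad (67 mm high) on a sliding jaw that the cam pushes towards the V. Cam pin, vertical, at x 0, y 69 mm
- lever (a joint): angle of the cam lever, rad: 0 open, 1.75 at its stop, fully home; grows clockwise seen from above, about the clamp's cam pin. Starts at 0 to 0.25. The pad meets the jar at about 0.4 to 0.7 and then springs up to about 30 N on it. The knob takes 4 to 8 N to move; the lever stays where it is left
- lever_knob (a point): centre of the top of the lever's upright red knob, 97 mm above the bench, 90 mm from the cam pin; at lever angle q its direction from the pin is 60 degrees minus q, from the clamp's x axis towards its y axis. Round, up to 21 mm in diameter, 40 mm tall, on a flat wooden lever: pinch it from above, it turns in the fingers
- jar: clear glass jar of screws, 0.26 to 0.49 kg: body 70 mm in diameter, shoulder from 66 to 79 mm height, neck 48 mm in diameter, mouth 100 mm above its underside. Origin at the centre of its underside, z up; stands on the clamp's board, 18 mm above the bench. Until clamped it is loose and turns with the cap
- jar_side (a point): a point on the side of the jar, 34 mm from its axis and 45 mm above its underside: shows whether the jar has turned or moved (clamping shifts it by up to 3 mm)
- cap: red knurled screw cap, 64 mm in diameter, 22 mm tall, 50 g; origin at the centre of its lower rim, z up; when tight 83 mm above the jar's underside (101 mm above the bench). Turned anticlockwise from above (yaw grows) it takes about 0.5 N m at first, eases as it rises 3 mm, and its lugs are free to lift straight off from 1.15 rad of turn until they meet the next threads' ends at about 1.5 rad
- sanding_block: black rubber sanding block, 64 x 108 x 37 mm, origin at the centre of its underside; a bystander
- pencil: green pencil, 160 mm long, 7 mm thick, origin at the middle of its underside; a bystander
- offcut_f: small mitred wooden offcut, 40 x 60 x 19 mm, origin at the centre of its underside; a bystander
- offcut_b: mitred wooden offcut, 40 x 100 x 19 mm, origin at the centre of its underside; a bystander
There are look-alikes about, which are no part of the job. Several things have the shape of the cap; the one meant has the colours described above.

How it is judged:
By the outcome, as a careful person would: the job done as asked, in the order asked, and still so for the second after the job is handed in, while the arm keeps its last pose, push and grip.
It also fails if it takes over 54 s, if anything falls off the work surface, if the arm or the gripper's body presses on something with over 40 N, if the wrist force passes 120 N, or if a joint passes its speed limit or range.

## Working session

There is one attempt and no reset: what is moved stays moved. The work goes in short steps, Python scripts to look and compute and a shell command to move; the robot and the scene stay as the last step left them, time stands still between calls to the robot, and variables do not carry over. Pictures are saved under pics/ and viewed, at most 10 in all, crops included, and the job is handed in when it is done.

```bash
ls; mkdir -p pics; python3 - <<'E'
from cell import ctrl, read_camera
import cv2,numpy as np,pickle
s=ctrl.read_state();print({k:np.round(v,3) for k,v in s.items()})
ims=[]
for n in("scene","top"):
    d=read_camera(n);pickle.dump(d,open(f"{n}.pkl","wb"));cv2.imwrite(f"pics/{n}.png",d["image"][:,:,::-1])
    R=cv2.Rodrigues(np.array(d["rvec"]))[0];print(n,d["K"],d["dist"],-R.T@np.array(d["tvec"]),R[2])
E
```

```text
pics
{'time': np.float64(0.0), 'qpos': array([-1.418,  0.528,  1.434, -0.   ,  1.181, -0.178]), 'joint_velocities': array([ 0.001,  0.001,  0.001,  0.001,  0.001, -0.001]), 'effort': array([ 0.0000e+00, -4.4235e+01, -1.7803e+01,  0.0000e+00,  8.0000e-03,
       -0.0000e+00]), 'eef_pos': array([ 0.203, -0.59 ,  0.23 ]), 'ee_rot': array([-3.097, -0.517, -0.   ]), 'force': array([-0.365,  0.359, -0.041]), 'torque': array([-0.007, -0.01 ,  0.005]), 'gripper_force': np.float64(0.0), 'gripper_width': np.float64(0.997)}
scene [[473.3015373    0.         252.93544555]
 [  0.         473.3015373  190.67990265]
 [  0.           0.           1.        ]] [0.03591758 0.         0.         0.         0.        ] [-0.14858151  0.58356884  0.65103474] [ 0.53289249 -0.68025086 -0.50327364]
top [[500.01698162   0.         260.23088761]
 [  0.         500.01698162 192.1300893 ]
 [  0.           0.           1.        ]] [-0.09025361  0.          0.          0.          0.        ] [ 0.39834421 -0.21213748  1.26106822] [ 0.05267926  0.00935171 -0.99856769]
```

View pics/scene.png

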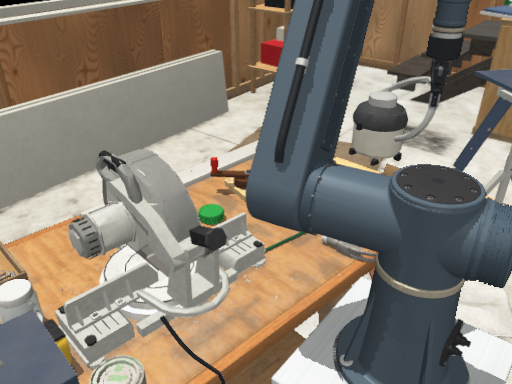

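View pics/top.png

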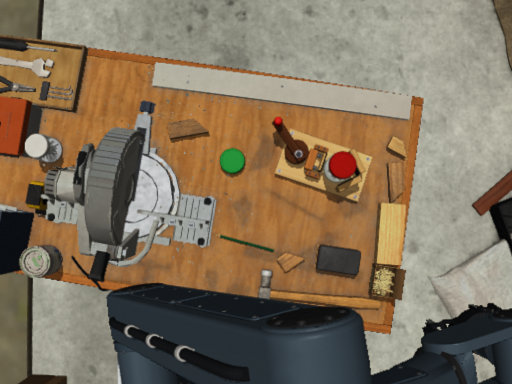

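The top view shows the red cap at about (342,165), the lever knob at (278,122), the cam pin at about (297,152) and the clamp board around (323,165). A miter saw stands to the left, and the green cap at (232,160) is a look-alike.

```bash
cat > h.py <<'E'
import cv2,numpy as np
from cell import ctrl, read_camera
def ray(d,uv):
    R=cv2.Rodrigues(np.array(d["rvec"],float))[0]
    p=cv2.undistortPoints(np.array([[uv]],float),np.array(d["K"]),np.array(d["dist"],float))[0,0]
    return -R.T@np.array(d["tvec"],float), R.T@np.array([p[0],p[1],1])
def onz(d,uv,z):
    c,r=ray(d,uv); return c+r*(z-c[2])/r[2]
def cross(a,b):
    A=[];B=[]
    for c,r in (a,b):
        r=r/np.linalg.norm(r);P=np.eye(3)-np.outer(r,r);A.append(P);B.append(P@c)
    x=np.linalg.solve(sum(A),sum(B)); return x,[np.linalg.norm(P@(x)-q) for P,q in zip(A,B)]
def red(d,lo=90):
    h=cv2.cvtColor(d["image"],cv2.COLOR_RGB2HSV)
    m=(((h[...,0]<6)|(h[...,0]>174))&(h[...,1]>170)&(h[...,2]>lo)).astype(np.uint8)
    n,l,st,ce=cv2.connectedComponentsWithStats(m)
    return m,[(l==i,st[i],ce[i]) for i in range(1,n) if st[i][4]>12]
E
python3 - <<'E'
from h import *
import pickle
T=pickle.load(open("top.pkl","rb"));S=pickle.load(open("scene.pkl","rb"))
for n,d in(("top",T),("scene",S)):
    for m,st,c in red(d)[1]: print(n,st,c.round(1))
m,cs=red(T)
for mm,st,c in cs:
    if 330<c[0]<355: 
        cap=onz(T,c,.123); (cc,r)=cv2.minEnclosingCircle(np.argwhere(mm)[:,::-1].astype(np.float32));print("cap",cap,cc,r,onz(T,cc,.118), "diam",2*r*1.14/500)
    if 270<c[0]<290:print("knob",onz(T,c,.09))
# board: wood light colour in region
for uv in((284,131),(275,176),(359,200),(372,156)):print("corner",uv,onz(T,uv,.018))
print("pin",onz(T,(297,153),.06))
img=T["image"][90:220,240:400];cv2.imwrite("pics/top_crop.png",cv2.resize(img,None,fx=5,fy=4.6,interpolation=cv2.INTER_CUBIC)[:,:,::-1])
E
```

```text
top [274 117   8   7  45] [277.7 120.1]
top [329 152  28  26 557] [342.4 164.4]
scene [261  40  22  26 453] [270.8  51.7]
scene [211 158   7  15  87] [214.  164.4]
knob [ 0.63116436 -0.24096751  0.09      ]
cap [ 0.52354995 -0.38900265  0.123     ] (342.52703857421875, 164.2567596435547) 13.585370063781738 [ 0.52448417 -0.39003922  0.118     ] diam 0.06194928749084472
corner (284, 131) [ 0.61801061 -0.25869839  0.018     ]
corner (275, 176) [ 0.50452398 -0.23695077  0.018     ]
corner (359, 200) [ 0.44645432 -0.4468177   0.018     ]
corner (372, 156) [ 0.55708758 -0.47983886  0.018     ]
pin [ 0.55717312 -0.28885991  0.06      ]
```

View pics/top_crop.png

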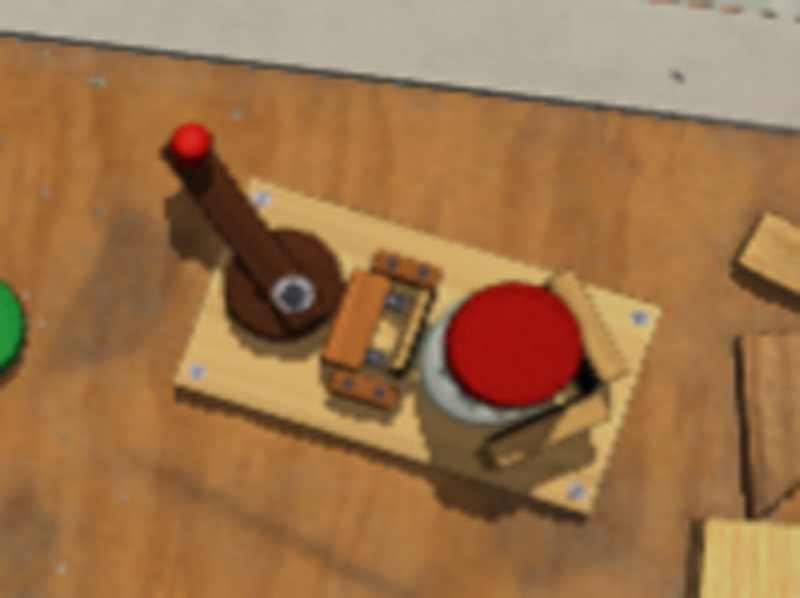

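```bash
python3 - <<'E'
from h import *
import pickle
T=pickle.load(open("top.pkl","rb"));S=pickle.load(open("scene.pkl","rb"))
f=lambda u,v:(240+(u+.5)/5-.5,90+(v+.5)/4.6-.5)
C=[onz(T,f(*p),.018)[:2] for p in((252,180),(177,388),(588,515),(660,308))]
print(np.round(C,4),np.linalg.norm(C[0]-C[1]),np.linalg.norm(C[1]-C[2]))
y=(C[0]-C[3])+(C[1]-C[2]);y/=np.linalg.norm(y);x=np.array([y[1],-y[0]]);o=np.mean(C,0)
print("o",o,"yaw",np.degrees(np.arctan2(x[1],x[0])))
pin=o+.069*y;print("pin",pin,"jar",o-.035*y)
k=onz(T,f(191,140),.095)[:2]; print("knob",k, cross(ray(T,f(191,140)),ray(S,(214,160.5))))
r=k-pin;a=np.degrees(np.arctan2(r@y,r@x));print(np.linalg.norm(r),a,"q",np.radians(60-a))
for q in (.15,.5,.8,1.1,1.4,1.6,1.75,1.8):
    t=np.pi/3-q;print(q,pin+.09*(np.cos(t)*x+np.sin(t)*y))
for p in((20,35),(800,130)):print("panel",onz(T,f(*p),0))
E
```

```text
[[ 0.6239 -0.2737]
 [ 0.5096 -0.2369]
 [ 0.4425 -0.4423]
 [ 0.5557 -0.4788]] 0.12002614041664053 0.21608480689076282
o [ 0.5329205  -0.35794102] yaw -18.248995634011923
pin [ 0.55452765 -0.2924114 ] jar [ 0.52196035 -0.39118068]
knob [ 0.63038663 -0.24105254] (array([ 0.63132972, -0.24199698,  0.0857079 ]), [np.float64(0.0011424797131257766), np.float64(0.001142479713125793)])
0.09160959121479274 52.34820548400739 q 0.13354900799011699
0.15 [ 0.62987371 -0.24318772]
0.5 [ 0.64218438 -0.27200802]
0.8 [ 0.64429893 -0.29882364]
1.1 [ 0.63839449 -0.32506647]
1.4 [ 0.62499847 -0.34839233]
1.6 [ 0.61247205 -0.36127683]
1.75 [ 0.60153027 -0.36916264]
1.8 [ 0.59763557 -0.37141588]
panel [ 0.70787219 -0.15547899  0.        ]
panel [ 0.65860437 -0.55575096  0.        ]
```

```bash
python3 - <<'E'
from h import *
import pickle
T=pickle.load(open("top.pkl","rb"));S=pickle.load(open("scene.pkl","rb"))
for a in((410,118),(411,96),(154,64),(154,85)):
  print("top0",a,onz(T,a,0),onz(T,a,.1),onz(T,a,.2))
for a in((221,51),(229,107)):
  for z in(0,.1,.2,.3):print("sc",a,z,onz(S,a,z))
  for b in((410,118),(411,96)):print(cross(ray(T,b),ray(S,a)))
im=[cv2.resize(T["image"][55:125,145:425],(784,196),interpolation=cv2.INTER_CUBIC),cv2.resize(S["image"][40:240,0:392],(784,400),interpolation=cv2.INTER_CUBIC)]
cv2.imwrite("pics/panel.png",np.vstack(im)[:,:,::-1])
E
```

```text
top0 (410, 118) [ 0.65868631 -0.58276689  0.        ] [ 0.63804174 -0.55337677  0.1       ] [ 0.61739717 -0.52398666  0.2       ]
top0 (411, 96) [ 0.71620154 -0.5863106   0.        ] [ 0.69099613 -0.55663947  0.1       ] [ 0.66579073 -0.52696835  0.2       ]
top0 (154, 64) [0.79502004 0.07812526 0.        ] [0.7635645  0.05510805 0.1       ] [0.73210895 0.03209084 0.2       ]
top0 (154, 85) [0.73936516 0.07646249 0.        ] [0.71232293 0.05357714 0.1       ] [0.6852807  0.03069178 0.2       ]
sc (221, 51) 0 [ 1.62114883 -1.39122335  0.        ]
sc (221, 51) 0.1 [ 1.34931536 -1.08789204  0.1       ]
sc (221, 51) 0.2 [ 1.07748189 -0.78456074  0.2       ]
sc (221, 51) 0.3 [ 0.80564842 -0.48122943  0.3       ]
(array([ 0.6476889 , -0.42681533,  0.33983739]), [np.float64(0.08141268630284894), np.float64(0.08141268630284891)])
(array([ 0.68294876, -0.44422118,  0.32767688]), [np.float64(0.06668208592133708), np.float64(0.06668208592133715)])
sc (229, 107) 0 [ 1.01623944 -0.75161417  0.        ]
sc (229, 107) 0.1 [ 0.83732104 -0.54652788  0.1       ]
sc (229, 107) 0.2 [ 0.65840264 -0.34144159  0.2       ]
sc (229, 107) 0.3 [ 0.47948424 -0.1363553   0.3       ]
(array([ 0.68187388, -0.48421188,  0.15854733]), [np.float64(0.07625118703312471), np.float64(0.07625118703312468)])
(array([ 0.72508009, -0.50663814,  0.13855171]), [np.float64(0.05835638856653347), np.float64(0.05835638856653336)])
```

View pics/panel.png

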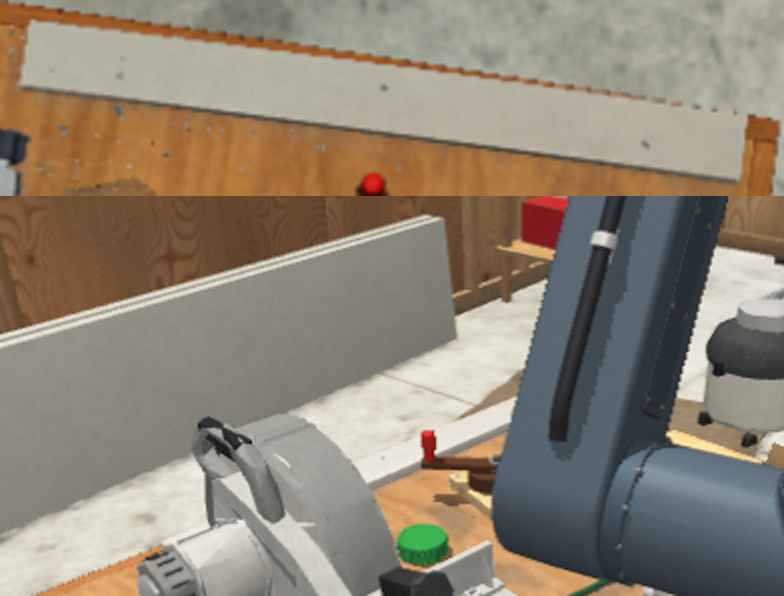

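The long grey panel stands on the floor behind the bench, so it's out of the way. The strip lying on the bench behind the clamp is low, so it won't get in the way of the knob (red, upright at about (428,445) in the lower half).

```bash
python3 -m handwheel '[{"xyz":[0.5,-0.2,0],"turn":0},{"xyz":[1,-0.38,0],"turn":0},{"xyz":[1,-0.38,0],"turn":0},{"xyz":[1,-0.38,0],"turn":0},{"xyz":[1,-0.38,0],"turn":0},{"xyz":[1,-0.38,0],"turn":0},{"xyz":[1,-0.38,0],"turn":0},{"xyz":[1,-0.38,0],"turn":0},{"xyz":[1,-0.38,0],"turn":0},{"xyz":[1,-0.38,0],"turn":0}]' 0 40
cat >> h.py <<'E'
def to(x,y,z):
    s=ctrl.read_state();R=cv2.Rodrigues(np.array(s["ee_rot"],float))[0]
    print("pos",np.round(s["eef_pos"],4),"yaw",np.degrees(np.arctan2(R[1,0],R[0,0])).round(2),"units",np.round(R.T@(np.array([x,y,z])-s["eef_pos"])/.05,2))
E
python3 -c "
from h import *
import pickle
to(.631,-.242,.062)
d=read_camera('wrist');pickle.dump(d,open('w.pkl','wb'));cv2.imwrite('pics/w1.png',d['image'][:,:,::-1])
for m,st,c in red(d)[1]: print(st,c.round(1),onz(d,c,.09))"
```

```text
time: 1.35
eef_pos: [0.5945, -0.2642, 0.2308]
ee_rot: [-3.098, -0.517, 0.001]
force: [0.3, -1.0, -0.1]
gripper_width: 0.499
gripper_force: 0.0
pos [ 0.5945 -0.2642  0.2308] yaw 18.95 units [ 0.84 -0.18  3.38]
[239 124  19  20 306] [247.9 133.6] [ 0.63152844 -0.2413293   0.09      ]
[467 239  21  32 403] [477.1 253.2] [ 0.58978828 -0.52745122  0.09      ]
[337 250  38  24 532] [356.9 260.6] [ 0.53778722 -0.40130641  0.09      ]
[449 255  13  24 118] [454.7 267.6] [ 0.56538353 -0.51217022  0.09      ]
```

View pics/w1.png

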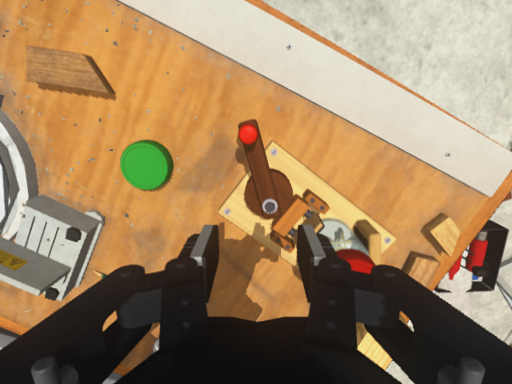

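The wrist view puts the knob at (248,133), which lands within 1 mm of the top-view estimate. Next I'll move over it, go down and pinch it.

```bash
python3 -m handwheel '[{"xyz":[0.42,-0.09,0],"turn":0},{"xyz":[0.42,-0.09,0.3],"turn":0},{"xyz":[0,0,0.5],"turn":0},{"xyz":[0,0,0.5],"turn":0},{"xyz":[0,0,0.5],"turn":0},{"xyz":[0,0,0.5],"turn":0},{"xyz":[0,0,0.5],"turn":0},{"xyz":[0,0,0.4],"turn":0},{"xyz":[0,0,0.16],"turn":0},{"xyz":[0,0,0],"turn":0}]' 0 40
python3 -c "
from h import *
to(.631,-.242,.062)"
python3 -m handwheel '[{"xyz":[0,0,0],"turn":0},{"xyz":[0,0,0],"turn":0},{"xyz":[0,0,0],"turn":0},{"xyz":[0,0,0],"turn":0},{"xyz":[0,0,0],"turn":0},{"xyz":[0,0,0],"turn":0},{"xyz":[0,0,0],"turn":0},{"xyz":[0,0,0],"turn":0},{"xyz":[0,0,0],"turn":0},{"xyz":[0,0,0],"turn":0}]' -1 40
python3 - <<'E'
from h import *
to(.631,-.242,.062)
# swing waypoints, from q=.134: rows in tool axes (mm/50)
s=ctrl.read_state();R=cv2.Rodrigues(np.array(s["ee_rot"],float))[0]
a=np.radians(-18.25);x=np.array([np.cos(a),np.sin(a),0]);y=np.array([-np.sin(a),np.cos(a),0])
P=lambda q:.09*(np.cos(np.pi/3-q)*x+np.sin(np.pi/3-q)*y)
qs=np.linspace(.134,1.80,21)
for i in range(20):print(qs[i+1].round(2),np.round(R.T@(P(qs[i+1])-P(qs[i]))/.05,3)[:2])
E
```

```text
time: 2.65
eef_pos: [0.6301, -0.2435, 0.0627]
ee_rot: [-3.098, -0.517, 0.001]
force: [0.2, 0.5, 0.8]
gripper_width: 0.497
gripper_force: 0.0
pos [ 0.6301 -0.2435  0.0627] yaw 18.93 units [ 0.03 -0.02  0.01]
time: 3.9
eef_pos: [0.6311, -0.2432, 0.0645]
ee_rot: [3.098, 0.517, 0.003]
force: [0.7, 2.9, 5.8]
gripper_width: 0.224
gripper_force: 39.5
pos [ 0.6311 -0.2432  0.0645] yaw 18.94 units [ 0.01 -0.02  0.05]
0.22 [0.033 0.146]
0.3 [0.021 0.148]
0.38 [0.008 0.15 ]
0.47 [-0.004  0.15 ]
0.55 [-0.017  0.149]
0.63 [-0.029  0.147]
0.72 [-0.041  0.144]
0.8 [-0.053  0.14 ]
0.88 [-0.064  0.135]
0.97 [-0.075  0.13 ]
1.05 [-0.086  0.123]
1.13 [-0.096  0.115]
1.22 [-0.105  0.107]
1.3 [-0.114  0.098]
1.38 [-0.121  0.088]
1.47 [-0.128  0.078]
1.55 [-0.134  0.067]
1.63 [-0.139  0.055]
1.72 [-0.143  0.043]
1.8 [-0.147  0.031]
```

```bash
python3 -m handwheel '[{"xyz":[0.03,0.14,-0.06],"turn":0},{"xyz":[0.02,0.15,0],"turn":0},{"xyz":[0.01,0.15,0],"turn":0},{"xyz":[0,0.15,0],"turn":0},{"xyz":[-0.02,0.15,0],"turn":0},{"xyz":[-0.03,0.15,0],"turn":0},{"xyz":[-0.04,0.14,0],"turn":0},{"xyz":[-0.05,0.14,0],"turn":0},{"xyz":[-0.06,0.14,0],"turn":0},{"xyz":[-0.08,0.13,0],"turn":0}]' -1 40
python3 -c "
from h import *
to(.6415,-.315,.066)"
```

```text
time: 5.15
eef_pos: [0.6436, -0.3105, 0.0648]
ee_rot: [-3.091, -0.512, -0.002]
force: [5.9, 10.3, -2.5]
gripper_width: 0.22
gripper_force: 39.4
pos [ 0.6436 -0.3105  0.0648] yaw 18.82 units [-0.07  0.07 -0.02]
```

```bash
python3 -m handwheel '[{"xyz":[-0.09,0.12,0],"turn":0},{"xyz":[-0.1,0.12,0],"turn":0},{"xyz":[-0.11,0.11,0],"turn":0},{"xyz":[-0.11,0.1,0],"turn":0},{"xyz":[-0.12,0.09,0],"turn":0},{"xyz":[-0.13,0.08,0],"turn":0},{"xyz":[-0.13,0.07,0],"turn":0},{"xyz":[-0.14,0.06,0],"turn":0},{"xyz":[-0.14,0.04,0],"turn":0},{"xyz":[-0.12,0.03,0],"turn":0}]' -1 40
python3 - <<'E'
from h import *
to(.6015,-.369,.066)
d=ctrl.read_state()["eef_pos"]-np.array([.5545,-.2924,0]);a=np.degrees(np.arctan2(d[1],d[0]))+18.25
print(np.hypot(d[0],d[1]),"q",np.radians(60-a))
E
```

```text
time: 6.4
eef_pos: [0.6014, -0.3685, 0.0648]
ee_rot: [-3.092, -0.513, -0.004]
force: [6.7, 10.0, -1.5]
gripper_width: 0.221
gripper_force: 39.1
pos [ 0.6014 -0.3685  0.0648] yaw 18.85 units [-0.    0.01 -0.02]
0.08937827603191556 q 1.7470964972434875
```

```bash
python3 -m handwheel '[{"xyz":[-0.04,0.01,0],"turn":0},{"xyz":[-0.04,0.01,0],"turn":0},{"xyz":[-0.04,0,0],"turn":0},{"xyz":[0,0,0],"turn":0},{"xyz":[0,0,0],"turn":0},{"xyz":[0,0,0],"turn":0},{"xyz":[0,0,0],"turn":0},{"xyz":[0,0,0],"turn":0},{"xyz":[0,0,0],"turn":0},{"xyz":[0,0,0],"turn":0}]' -1 40
python3 - <<'E'
from h import *
d=ctrl.read_state()["eef_pos"]-np.array([.5545,-.2924,0]);a=np.degrees(np.arctan2(d[1],d[0]))+18.25
print(np.hypot(d[0],d[1]),"q",np.radians(60-a))
E
```

```text
time: 7.65
eef_pos: [0.5962, -0.3717, 0.0648]
ee_rot: [-3.092, -0.514, -0.004]
force: [5.6, 8.7, -2.4]
gripper_width: 0.223
gripper_force: 39.1
0.08960438741888088 q 1.8155655267952524
```

```bash
python3 -m handwheel '[{"xyz":[-0.04,0,0],"turn":0},{"xyz":[-0.04,0,0],"turn":0},{"xyz":[-0.04,0,0],"turn":0},{"xyz":[0,0,0],"turn":0},{"xyz":[0,0,0],"turn":0},{"xyz":[0,0,0],"turn":0},{"xyz":[0,0,0],"turn":0},{"xyz":[0,0,0],"turn":0},{"xyz":[0,0,0],"turn":0},{"xyz":[0,0,0],"turn":0}]' -1 40
python3 - <<'E'
from h import *
import pickle
d=ctrl.read_state()["eef_pos"]-np.array([.5545,-.2924,0]);a=np.degrees(np.arctan2(d[1],d[0]))+18.25
print(np.hypot(d[0],d[1]),"q",np.radians(60-a))
E
```

```text
time: 8.9
eef_pos: [0.5951, -0.3724, 0.0649]
ee_rot: [-3.094, -0.513, -0.017]
force: [18.0, 12.9, -6.2]
gripper_width: 0.222
gripper_force: 39.4
0.08968628276490465 q 1.8293657334530045
```

```bash
python3 -m handwheel '[{"xyz":[0,0,0],"turn":0},{"xyz":[0,0,0],"turn":0},{"xyz":[0,0,0],"turn":0},{"xyz":[0,0,0],"turn":0},{"xyz":[0.06,0,-0.3],"turn":0},{"xyz":[0,0,-0.5],"turn":0},{"xyz":[0,0,-0.5],"turn":0},{"xyz":[0,0,-0.5],"turn":0},{"xyz":[0,0,-0.5],"turn":0},{"xyz":[-0.5,0,-0.3],"turn":0}]' -0.2
python3 - <<'E'
from h import *
import pickle
to(.5235,-.3905,.19)
T=read_camera("top");w=read_camera("wrist");pickle.dump(T,open("top2.pkl","wb"));pickle.dump(w,open("w2.pkl","wb"))
for n,d,z in(("top",T,.123),("wrist",w,.123)):
  for m,st,c in red(d)[1]:
    cc,r=cv2.minEnclosingCircle(np.argwhere(m)[:,::-1].astype(np.float32))
    print(n,st,c.round(1),onz(d,c,z).round(4),onz(d,cc,z).round(4),r,"k",onz(d,c,.097).round(4))
cv2.imwrite('pics/w2.png',w['image'][:,:,::-1])
E
```

```text
time: 10.15
eef_pos: [0.5697, -0.3856, 0.1991]
ee_rot: [3.094, 0.52, 0.005]
force: [-0.7, -0.6, 0.6]
gripper_width: 0.405
gripper_force: 0.0
pos [ 0.5697 -0.3856  0.1991] yaw 19.09 units [-0.91 -0.21  0.18]
top [328 129   8   7  43] [331.4 132. ] [ 0.5983 -0.3638  0.123 ] [ 0.5982 -0.364   0.123 ] 3.6401548385620117 k [ 0.6028 -0.3673  0.097 ]
top [343 152  13  12  51] [349.8 156.4] [ 0.5422 -0.406   0.123 ] [ 0.5396 -0.4042  0.123 ] 8.139510154724121 k [ 0.5455 -0.4105  0.097 ]
wrist [241 127  22  23 385] [251.4 138. ] [ 0.6066 -0.3688  0.123 ] [ 0.6066 -0.3687  0.123 ] 11.2233247756958 k [ 0.6039 -0.3692  0.097 ]
wrist [ 212  199   71   73 3542] [249.6 234.2] [ 0.5299 -0.3929  0.123 ] [ 0.5283 -0.39    0.123 ] 36.49806594848633 k [ 0.5181 -0.3962  0.097 ]
wrist [449 226  21  34 432] [458.9 241.2] [ 0.5812 -0.5666  0.123 ] [ 0.58   -0.5679  0.123 ] 17.723712921142578 k [ 0.5755 -0.5905  0.097 ]
wrist [430 239  13  30 274] [435.2 251.3] [ 0.5661 -0.5514  0.123 ] [ 0.5636 -0.551   0.123 ] 14.714038848876953 k [ 0.5586 -0.5735  0.097 ]
```

View pics/w2.png

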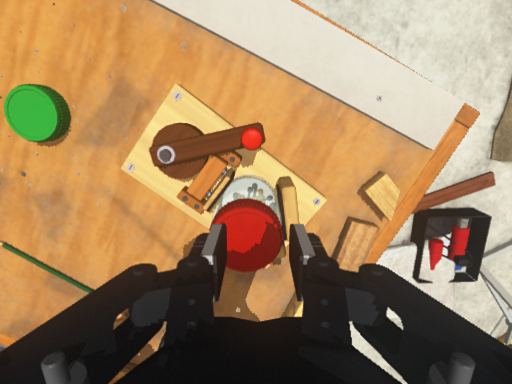

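The wrist view shows the knob at (251,138), the pin at (166,154) and the cap at (248,235). The knob seems to have slipped along the pads at the end of the swing. To be sure the lever is home, I'll push it to the stop with shut fingers, using a contact that can't slip.

```bash
python3 -c "
from h import *
to(.629,-.352,.199)
to(.629,-.352,.066)
t=np.array([-.843,-.537,0]);R=cv2.Rodrigues(np.array(ctrl.read_state()['ee_rot']))[0];print(R.T@t)
import pickle
for f,pin,k,cs in(('w.pkl',(270,206),(248,133),((273,142),(219,211),(395,240))),('w2.pkl',(166,154),(251.4,138),((177,85),(122,168),(327,200)))):
  d=pickle.load(open(f,'rb'));c=[onz(d,p,.018)[:2] for p in cs];p=onz(d,pin,.06)[:2];kk=onz(d,k,.095)[:2]
  y=c[0]-c[2];a=np.degrees(np.arctan2(y[1],y[0]))-90;y2=c[0]-c[1];b=np.degrees(np.arctan2(y2[1],y2[0]))
  r=kk-p;print(f,a,b,np.linalg.norm(y),np.linalg.norm(y2),p,np.linalg.norm(r),'q',np.radians(60+a-np.degrees(np.arctan2(r[1],r[0]))))
"

```

```text
pos [ 0.5665 -0.3871  0.1991] yaw 18.84 units [ 1.41 -0.26  0.  ]
pos [ 0.5665 -0.3871  0.1991] yaw 18.84 units [ 1.41 -0.27  2.66]
[-9.71262102e-01  2.35939525e-01  6.84756446e-04]
w.pkl -19.289032755813054 -18.808814494291518 0.21697480804384056 0.11539734783488571 [ 0.55788519 -0.29183585] 0.09019897675026334 q 0.11480258851237723
w2.pkl -18.619844533485008 -19.155179089652357 0.21539548314179324 0.1160353033070042 [ 0.55747305 -0.29385548] 0.08846866258185945 q 1.7431706620102618
```

```bash
python3 -m handwheel '[{"xyz":[0.7,-0.13,0],"turn":0},{"xyz":[0.71,-0.13,0],"turn":0},{"xyz":[0,0,0.4],"turn":0},{"xyz":[0,0,0.6],"turn":0},{"xyz":[0,0,0.6],"turn":0},{"xyz":[0,0,0.6],"turn":0},{"xyz":[0,0,0.44],"turn":0},{"xyz":[0,0,0],"turn":0},{"xyz":[0,0,0],"turn":0},{"xyz":[-0.1,0.02,0],"turn":0}]' -1
python3 -m handwheel '[{"xyz":[-0.03,0.01,0],"turn":0},{"xyz":[-0.03,0.01,0],"turn":0},{"xyz":[-0.03,0.01,0],"turn":0},{"xyz":[-0.03,0.01,0],"turn":0},{"xyz":[0,0,0],"turn":0},{"xyz":[0,0,0],"turn":0},{"xyz":[0,0,0],"turn":0},{"xyz":[0,0,0],"turn":0},{"xyz":[0,0,0],"turn":0},{"xyz":[0,0,0],"turn":0}]' -1
```

```text
time: 11.5
eef_pos: [0.6275, -0.3533, 0.066]
ee_rot: [3.096, 0.518, 0.003]
force: [-0.6, 0.1, -0.6]
gripper_width: 0.002
gripper_force: 0.0
time: 12.75
eef_pos: [0.6223, -0.3559, 0.0645]
ee_rot: [-3.099, -0.517, -0.002]
force: [3.9, 2.9, 1.1]
gripper_width: -0.002
gripper_force: 2.6
```

Contact has just been made, so I'll keep pushing.

```bash
python3 -m handwheel '[{"xyz":[-0.03,0.01,0],"turn":0},{"xyz":[-0.03,0.01,0],"turn":0},{"xyz":[-0.02,0,0],"turn":0},{"xyz":[0,0,0],"turn":0},{"xyz":[0,0,0],"turn":0},{"xyz":[0,0,0],"turn":0},{"xyz":[0,0,0],"turn":0},{"xyz":[0,0,0],"turn":0},{"xyz":[0,0,0],"turn":0},{"xyz":[0,0,0],"turn":0}]' -1
python3 -m handwheel '[{"xyz":[-0.03,0.01,0],"turn":0},{"xyz":[-0.03,0.01,0],"turn":0},{"xyz":[-0.02,0,0],"turn":0},{"xyz":[0,0,0],"turn":0},{"xyz":[0,0,0],"turn":0},{"xyz":[0,0,0],"turn":0},{"xyz":[0,0,0],"turn":0},{"xyz":[0,0,0],"turn":0},{"xyz":[0,0,0],"turn":0},{"xyz":[0,0,0],"turn":0}]' -1
```

```text
time: 14.0
eef_pos: [0.622, -0.3562, 0.0647]
ee_rot: [-3.098, -0.516, -0.012]
force: [11.0, 7.6, -1.5]
gripper_width: 0.002
gripper_force: 6.9
time: 15.25
eef_pos: [0.6218, -0.3564, 0.0648]
ee_rot: [-3.097, -0.515, -0.022]
force: [18.4, 13.4, -3.0]
gripper_width: 0.0
gripper_force: 11.2
```

The TCP stayed put while the force rose from 5 to 23 N, so the lever is on its stop. Next I'll back off, rise and move over the cap.

```bash
python3 -m handwheel '[{"xyz":[0.3,-0.06,0],"turn":0},{"xyz":[0,0,-0.4],"turn":0},{"xyz":[0,0,-0.8],"turn":0},{"xyz":[0,0,-0.8],"turn":0},{"xyz":[0,0,-0.8],"turn":0},{"xyz":[-0.6,0,-0.2],"turn":0},{"xyz":[-0.6,0,0],"turn":0},{"xyz":[-0.6,0,0],"turn":0},{"xyz":[-0.2,0,0],"turn":0},{"xyz":[0,0,0],"turn":0}]' 1 100
python3 - <<'E'
from h import *
import pickle
to(.5235,-.3905,.21)
w=read_camera("wrist");pickle.dump(w,open("w3.pkl","wb"))
for m,st,c in red(w)[1]:
    if st[4]>1000:
      P=np.argwhere(m)[:,::-1].astype(np.float32);h=cv2.convexHull(P);e=cv2.fitEllipse(h);print(st,c,e)
      # rays of hull onto z=.123, and fit circle centre
      W=np.array([onz(w,p[0],.123)[:2] for p in h]);print(W.min(0),W.max(0),W.mean(0),cv2.minEnclosingCircle((W*1000).astype(np.float32)))
R=cv2.Rodrigues(np.array(w["rvec"]))[0];print("cam",-R.T@np.array(w["tvec"]))
cv2.imwrite('pics/w3.png',w['image'][:,:,::-1])
E
```

```text
time: 16.5
eef_pos: [0.5326, -0.3868, 0.2152]
ee_rot: [3.098, 0.514, 0.001]
force: [0.0, 0.8, -0.3]
gripper_width: 0.999
gripper_force: 0.0
pos [ 0.5326 -0.3868  0.2152] yaw 18.85 units [-0.2   0.01  0.1 ]
[ 224  161   72   72 3931] [258.82905113 196.86491987] ((258.94732666015625, 196.81515502929688), (70.3759994506836, 71.13762664794922), 54.78848648071289)
[ 0.49314875 -0.42148901] [ 0.55696193 -0.3600861 ] [ 0.52282978 -0.3882108 ] ((525.2420654296875, -390.4170837402344), 32.355899810791016)
cam [ 0.59614828 -0.36490923  0.35767465]
```

View pics/w3.png

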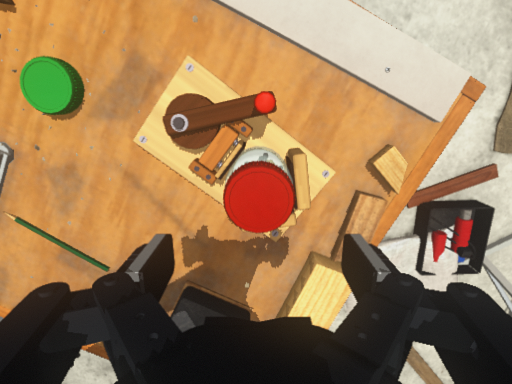

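The cap sits cleanly at (259,197), radius 35 px, which gives a centre of (0.525, -0.390) and a fitted radius of 32 mm as expected. Next I'll go down over it and grip.

```bash
python3 -m handwheel '[{"xyz":[-0.18,0.01,0],"turn":0},{"xyz":[0,0,0.3],"turn":0},{"xyz":[0,0,0.5],"turn":0},{"xyz":[0,0,0.5],"turn":0},{"xyz":[0,0,0.5],"turn":0},{"xyz":[0,0,0.4],"turn":0},{"xyz":[0,0,0.2],"turn":0},{"xyz":[0,0,0.1],"turn":0},{"xyz":[0,0,0],"turn":0},{"xyz":[0,0,0],"turn":0}]' 1 100
python3 -c "
from h import *
to(.5245,-.3903,.088)"
```

```text
time: 17.8
eef_pos: [0.5253, -0.3895, 0.0901]
ee_rot: [3.097, 0.517, 0.001]
force: [0.3, 0.2, 0.4]
gripper_width: 0.999
gripper_force: 0.0
pos [ 0.5253 -0.3895  0.0901] yaw 18.96 units [-0.02  0.01  0.04]
```

```bash
python3 -m handwheel '[{"xyz":[-0.02,0.01,0.08],"turn":0},{"xyz":[0,0,0],"turn":0},{"xyz":[0,0,0],"turn":0},{"xyz":[0,0,0],"turn":0},{"xyz":[0,0,0],"turn":0},{"xyz":[0,0,0],"turn":0},{"xyz":[0,0,0],"turn":0},{"xyz":[0,0,0],"turn":0},{"xyz":[0,0,0],"turn":0},{"xyz":[0,0,0],"turn":0}]' -1 100
python3 -c "
from h import *
to(.5245,-.3903,.086);s=ctrl.read_state();print(s['torque'],s['qpos'])"
```

```text
time: 19.05
eef_pos: [0.5244, -0.3907, 0.0862]
ee_rot: [3.097, 0.517, 0.001]
force: [-2.3, -0.8, 5.3]
gripper_width: 0.728
gripper_force: 108.6
pos [ 0.5244 -0.3907  0.0862] yaw 18.96 units [ 0.01 -0.01  0.  ]
[-0.23101377  0.20114146  0.01822816] [-8.10687926e-01  7.41538894e-01  1.46715114e+00 -6.20881478e-04
  9.31026078e-01  4.29623353e-01]
```

```bash
python3 -m handwheel '[{"xyz":[0,0,0],"turn":-0.02},{"xyz":[0,0,-0.003],"turn":-0.02},{"xyz":[0,0,-0.003],"turn":-0.02},{"xyz":[0,0,-0.003],"turn":-0.02},{"xyz":[0,0,-0.003],"turn":-0.02},{"xyz":[0,0,-0.003],"turn":-0.02},{"xyz":[0,0,-0.003],"turn":-0.02},{"xyz":[0,0,-0.003],"turn":-0.02},{"xyz":[0,0,-0.003],"turn":-0.02},{"xyz":[0,0,-0.003],"turn":-0.02}]' -1 110
python3 - <<'E'
from h import *
import pickle
to(.5245,-.3903,.086);s=ctrl.read_state();print(s['torque'])
w=read_camera("wrist");t=read_camera("top");pickle.dump((w,t),open("w4.pkl","wb"))
a=w["image"];b=t["image"][120:210,270:390]
cv2.imwrite('pics/w4.png',np.hstack([cv2.resize(a[90:330,150:390],(400,400),interpolation=cv2.INTER_CUBIC),cv2.resize(b,(400,400),interpolation=cv2.INTER_CUBIC)])[:,:,::-1])
E
```

```text
time: 20.3
eef_pos: [0.5248, -0.3901, 0.0875]
ee_rot: [2.785, 1.45, 0.002]
force: [-0.1, 0.5, 5.2]
gripper_width: 0.729
gripper_force: 118.1
pos [ 0.5248 -0.3901  0.0875] yaw 55.0 units [-0.01 -0.    0.03]
[ 0.0161683  -0.11063465 -0.1627053 ]
```

View pics/w4.png

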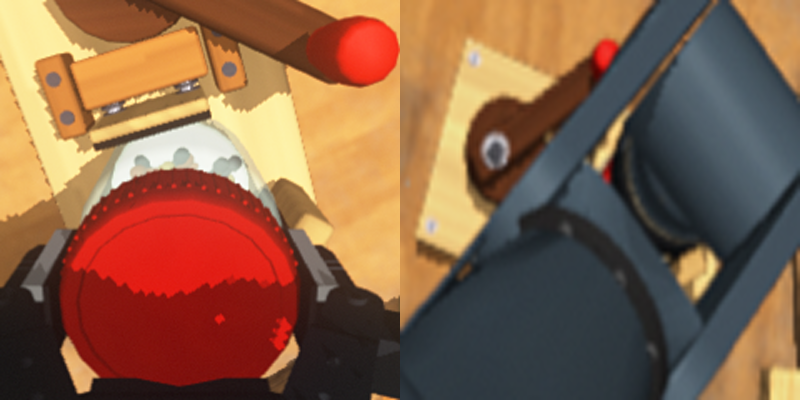

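The cap is firmly between the pads, and the pad of the clamp touches the jar. The twist torque has eased, so I'll carry on turning to about 1.29 rad.

```bash
python3 -m handwheel '[{"xyz":[0,0,-0.003],"turn":-0.021},{"xyz":[0,0,-0.003],"turn":-0.021},{"xyz":[0,0,-0.003],"turn":-0.021},{"xyz":[0,0,-0.003],"turn":-0.021},{"xyz":[0,0,-0.003],"turn":-0.021},{"xyz":[0,0,-0.003],"turn":-0.021},{"xyz":[0,0,-0.003],"turn":-0.021},{"xyz":[0,0,-0.003],"turn":-0.021},{"xyz":[0,0,-0.003],"turn":-0.021},{"xyz":[0,0,-0.003],"turn":-0.021}]' -1 110
python3 - <<'E'
from h import *
to(.5245,-.3903,.086);s=ctrl.read_state();print(s['torque'])
E
```

```text
time: 21.65
eef_pos: [0.5246, -0.3901, 0.0885]
ee_rot: [2.165, 2.275, 0.001]
force: [0.6, -0.1, 2.7]
gripper_width: 0.723
gripper_force: 118.5
pos [ 0.5246 -0.3901  0.0885] yaw 92.85 units [-0.   -0.    0.05]
[-0.04365626 -0.10295035 -0.03708701]
```

```bash
python3 -m handwheel '[{"xyz":[0,0,-0.02],"turn":0},{"xyz":[0,0,-0.02],"turn":0},{"xyz":[0,0,-0.02],"turn":0},{"xyz":[0,0,-0.02],"turn":0},{"xyz":[0,0,-0.02],"turn":0},{"xyz":[0,0,0],"turn":0},{"xyz":[0,0,0],"turn":0},{"xyz":[0,0,0],"turn":0},{"xyz":[0,0,0],"turn":0},{"xyz":[0,0,0],"turn":0}]' -1 110
```

```text
time: 22.9
eef_pos: [0.5243, -0.3901, 0.0933]
ee_rot: [2.167, 2.274, 0.0]
force: [3.3, -2.1, -2.1]
gripper_width: 0.728
gripper_force: 119.9
```

```bash
python3 -m handwheel '[{"xyz":[0,0,-0.05],"turn":0},{"xyz":[0,0,-0.1],"turn":0},{"xyz":[0,0,-0.1],"turn":0},{"xyz":[0,0,-0.15],"turn":0},{"xyz":[0,0,-0.15],"turn":0},{"xyz":[0,0,-0.15],"turn":0},{"xyz":[0,0,-0.1],"turn":0},{"xyz":[0,0,-0.08],"turn":0},{"xyz":[0,0,-0.02],"turn":0},{"xyz":[0,0,0],"turn":0}]' -1 110
python3 -m handwheel '[{"xyz":[0,0,0],"turn":0},{"xyz":[0,0,0],"turn":0},{"xyz":[0,0,0],"turn":0},{"xyz":[0,0,0],"turn":0},{"xyz":[0,0,0],"turn":0},{"xyz":[0,0,0],"turn":0},{"xyz":[0,0,0],"turn":0},{"xyz":[0,0,0],"turn":0},{"xyz":[0,0,0],"turn":0},{"xyz":[0,0,0],"turn":0}]' -1 110
python3 - <<'E'
from h import *
w=read_camera("wrist");s=read_camera("scene")
cv2.imwrite('pics/w5.png',np.hstack([w["image"][:,100:420],cv2.resize(s["image"][110:230,190:320],(416,384),interpolation=cv2.INTER_CUBIC)])[:,:,::-1])
E
```

```text
time: 24.15
eef_pos: [0.524, -0.3898, 0.1381]
ee_rot: [-2.167, -2.274, 0.0]
force: [-0.6, -0.8, -0.9]
gripper_width: 0.729
gripper_force: 120.6
time: 25.4
eef_pos: [0.5241, -0.3899, 0.1382]
ee_rot: [-2.167, -2.274, -0.0]
force: [-0.1, -0.2, -0.2]
gripper_width: 0.725
gripper_force: 120.6
```

View pics/w5.png

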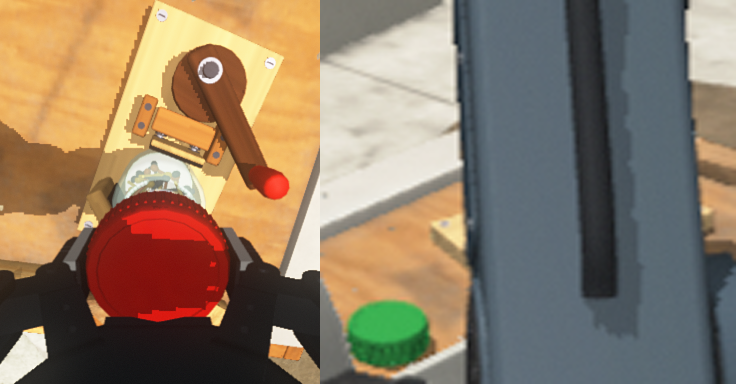

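The gripper holds the cap level above the open jar: the neck and mouth show at (158,180). The jar is still on the board between pad and V, and the lever is still home.

```bash
python3 -c "
from cell import ticket
print(ticket.sign_off())"
```

```text
the job is handed in; nothing more can be done
None
```

The job is handed in at about 25 s of the 54 s allowed: the lever is fully home, the cap was turned about 1.29 rad and lifted off freely, and the gripper holds it level and still about 3.5 cm above the open mouth with the clamp shut on the jar; I did not measure the jar-side point, so that the jar stayed put rests on the last wrist picture and the easing torque.

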